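# Start the tray timers in order

### The arm

A 6-joint arm with a two-finger parallel gripper is mounted at the origin on the work surface. World frame = base frame: x ahead of the robot, y to its left, z up, the work surface at z = 0. Lengths are in m, angles in rad, forces in N, time in s.
With the tool pointing down it reaches from about 0.35 to 0.775 m from the base axis. Payload 7.3 kg.
Tool frame: the origin (TCP) lies at the very end of the fingers, on their centre line; the grasp point (between the pads) lies 19 mm behind it; z points along the fingers, y is the line along which they close (so a half turn about z gives the same grasp; the last joint's range is limited). The gripper opens to 92 mm and grips with 3 to 60 N. Pads are 19 mm wide; open, the fingers measure 130 mm over their backs; the gripper's body (75 mm by 190 mm) begins 47 mm behind the grasp point.
Start: joints at [1.146, 0.342, 1.524, -0, 1.275, -0.146], TCP at [0.144, 0.505, 0.205] pointing down, gripper open.
Joint ranges: [-2.53, 2.53], [-0.77, 2.02], [0.04, 2.7], [-1, 4.14], [0.28, 2.66], [-3.11, 3.11]. Speed limits (rad/s): [2.57, 2.57, 3.14, 3.14, 3.14, 3.14].

### API

Orientations are given as [roll, pitch, yaw] about the fixed x, y, z axes, in that order (R = Rz(yaw) Ry(pitch) Rx(roll)).
In Python, from cell import robot gives the robot as it stands.
- The arm moves only by the tool apply_moves, never from a script. Its argument "rows" is a list of rows, each an object with "xyz": the shift along the tool's x, y, z in mm, a list of three; "turn": the turn about the tool's z in rad. A call has 1 to 10 rows; each row shifts and turns the commanded pose from where the row before left it, along the tool's axes as they then stand; what a row does not reach is not made up. A row lasts 1/8 s, in which the tool goes at most 62.5 mm and 10.7 degrees, less where a joint would pass 70% of its speed; a pose out of reach is approached as far as the arm can. A call with a gripper value outside its range is refused whole. "gripper" is the opening, from 0 (shut) to 1 (fully open), set as the call begins (left out, the last holds). The fingers move at their own pace and stop on an object; "newtons" is the grip in N (left out, the last holds). Time passes only in rows, so rows that do not move let the fingers close. It gives the time, the measured TCP pose, the force and the opening at its end, in the units of the state.
- robot.observe(): the state, without advancing time (a new reading comes with each control period).
- robot.read_camera(name): name is "scene" or "top" or "wrist"; returns a dict with "frame" (400x640x3 uint8, blue, green, red), "mtx" (3x3 intrinsics, pixels), "R" (3x3) and "t" (3): a world point X has camera coordinates R X + t; the wrist camera has in their place "T_tool_cam" (4x4, takes a point from camera to tool coordinates, whose origin is the TCP and whose axes are the flange's). Camera axes: x right, y down, z forward; pixel columns grow to the right and rows downward; lengths in m; the calibration is good to about 2 mm. A picture is of the moment at which its call begins: read the wrist's pose just before it. There is no depth.
- robot.hand_in(): hands the job in, once; it reports no verdict.
The state is a dict: "time": time; "qpos": joint angles; "qvel": joint speeds; "joint_efforts": joint torques, N m; "tool_pos": TCP position; "tool_rot": TCP orientation; "contact_force": force on the tool from outside, world axes, zero at the start; "torque": the same for the moment, N m; "opening": finger opening in m.
Only numpy, scipy, OpenCV 4.12 (cv2) and the standard library are available. Lean on these libraries where they do the work, as an engineer would, in place of code of your own. Each camera call takes 0.05 s, during which the arm holds its last target. There are 200 camera calls.

### The job

Three trays of pastry have gone into the oven one after another: start their timers in the same order by pressing the caps down with the fingertips, first red, then yellow, then blue, each lightly and about half-way or further, so that it stays down. Do not press the spare green timer, do not lift, shift or tip any timer, leave the jar, spray bottle and spatula alone, and finish clear of everything.

Things in the scene. Friction and masses are not known exactly. Their poses are not given: they have to be found in the camera images.
- red_top (a point): centre of the top face of the red press-cap (44 mm across, moves with the cap); about 58 mm above the table while the cap is up, 38 mm when it is fully down.
- red (a joint): how far the red cap is pressed down, in metres: 0 to 0.002 at the start (up, timer not running), 0.020 at its hard end stop, which it need not reach; half-way (0.010) is plenty. It takes about 4 N at the top rising steadily to about 7 N at the bottom, and the cap stays where it is left.
- red_base: the red timer: a loose upright white puck 68 mm across and 34 mm tall with a red band, 0.25 kg, dark display on its side; origin at the centre of its underside, z up. The red cap stands about 24 mm out of its top.
- yellow_top (a point): centre of the top face of the yellow press-cap (44 mm across, moves with the cap); about 58 mm above the table while the cap is up, 38 mm when it is fully down.
- yellow (a joint): how far the yellow cap is pressed down, in metres: 0 to 0.002 at the start (up, timer not running), 0.020 at its hard end stop, which it need not reach; half-way (0.010) is plenty. It takes about 4 N at the top rising steadily to about 7 N at the bottom, and the cap stays where it is left.
- yellow_base: the yellow timer: a loose upright white puck 68 mm across and 34 mm tall with a yellow band, 0.25 kg, dark display on its side; origin at the centre of its underside, z up. The yellow cap stands about 24 mm out of its top.
- blue_top (a point): centre of the top face of the blue press-cap (44 mm across, moves with the cap); about 58 mm above the table while the cap is up, 38 mm when it is fully down.
- blue (a joint): how far the blue cap is pressed down, in metres: 0 to 0.002 at the start (up, timer not running), 0.020 at its hard end stop, which it need not reach; half-way (0.010) is plenty. It takes about 4 N at the top rising steadily to about 7 N at the bottom, and the cap stays where it is left.
- blue_base: the blue timer: a loose upright white puck 68 mm across and 34 mm tall with a blue band, 0.25 kg, dark display on its side; origin at the centre of its underside, z up. The blue cap stands about 24 mm out of its top.
- green_top (a point): centre of the top face of the green press-cap (44 mm across, moves with the cap); about 58 mm above the table while the cap is up, 38 mm when it is fully down.
- green (a joint): how far the green cap is pressed down, in metres: 0 to 0.002 at the start (up, timer not running), 0.020 at its hard end stop, which it need not reach; half-way (0.010) is plenty. It takes about 4 N at the top rising steadily to about 7 N at the bottom, and the cap stays where it is left.
- green_base: the green timer: a loose upright white puck 68 mm across and 34 mm tall with a green band, 0.25 kg, dark display on its side; origin at the centre of its underside, z up. The green cap stands about 24 mm out of its top. It is the spare timer.
- jar: amber glass jar, 50 mm across, 85 mm tall, stands between two fixed sheet pans of pastry squares (240 by 330 mm, 28 mm tall) that lie on the far part of the table, beyond the timers; origin at the centre of its underside, z up.
- spray: white trigger spray bottle, 76 mm across, about 200 mm tall, stands at the robot's far right; origin at the centre of its underside, z up.
- spatula: spatula 240 mm long lying flat on the table at the robot's left, handle towards the robot; origin under its middle, x along it.
There are look-alikes about, which are no part of the job. Leave any pink or purple look-alike of the blue_base alone. Leave any turquoise look-alike of the green_base alone.

How it is judged:
By the outcome, as a careful person would: the job done as asked, in the order asked, and still so for the second after the job is handed in, with the robot touching nothing.
It also fails if it takes over 43 s, if anything falls off the work surface, if the arm or the gripper's body presses on something with over 40 N, if the wrist force passes 120 N, or if a joint passes its speed limit or range.

## Working session

There is one attempt and no reset: what is moved stays moved. The work goes in short steps, Python scripts to look and compute and a tool call to move; the robot and the scene stay as the last step left them, time stands still between calls to the robot, and variables do not carry over. Pictures are saved under pics/ and viewed, on a budget of 10 in all, crops included, one or two more only if the job needs it, and the job is handed in when it is done.

Besides the shell and the picture viewer there is one more tool, called after "Emit:" as a command line: name --argument value ..., lists and objects as JSON in quotes. apply_moves: Moves the arm, as the interface text tells. Its arguments: {"type":"object","properties":{"rows":{"type":"array"},"gripper":{"type":"number"},"newtons":{"type":"number"}},"required":["rows"]}

```bash
mkdir -p pics; python3 - <<'E'
from cell import robot
import cv2
s=robot.observe();print({k:s[k] for k in('time','tool_pos','tool_rot','contact_force','opening')})
for n in('top','scene'):
    c=robot.read_camera(n);cv2.imwrite(f'pics/{n}0.png',c['frame']);print(n,c['mtx'],c['R'],c['t'])
E
```

```text
{'time': 0.0, 'tool_pos': array([0.14428553, 0.50431515, 0.20473458]), 'tool_rot': array([-3.14004367e+00, -2.13166196e-04,  2.86274640e+00]), 'contact_force': array([0.49005863, 0.52121745, 0.39871451]), 'opening': 0.09143532185893234}
top [[417.65460193   0.         324.77056653]
 [  0.         417.65460193 196.95467003]
 [  0.           0.           1.        ]] [[ 0.01232573 -0.99985807  0.01148587]
 [-0.98416277 -0.01416209 -0.17670055]
 [ 0.17683814 -0.009126   -0.98419764]] [-0.00668477  0.52841397  1.16748579]
scene [[364.86598341   0.         322.40506183]
 [  0.         364.86598341 202.75976954]
 [  0.           0.           1.        ]] [[ 0.49277472  0.87000176  0.01643203]
 [ 0.54635421 -0.29465066 -0.78401407]
 [-0.67725192  0.39532002 -0.62052552]] [-0.28159984 -0.25630447  1.53247481]
```

View pics/top0.png

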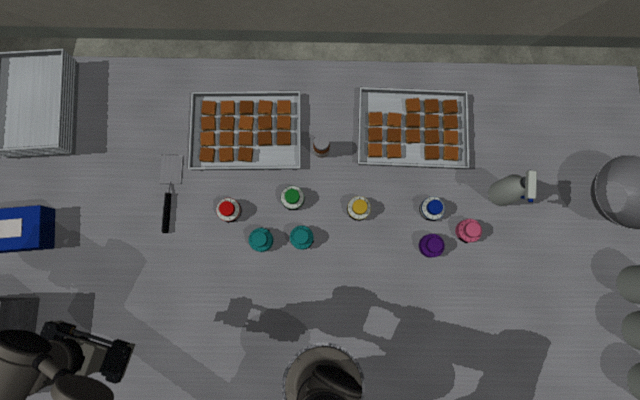

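View pics/scene0.png

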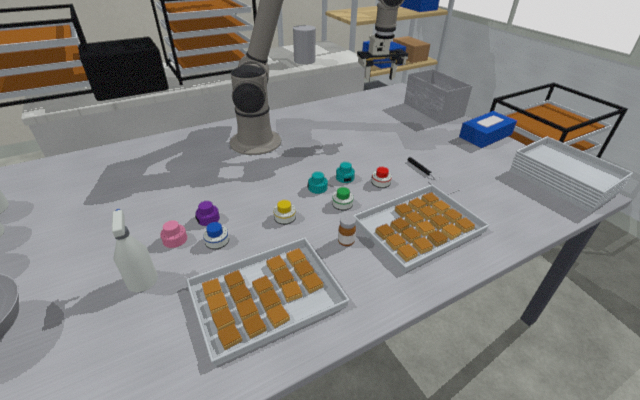

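The top view shows red at (227,209), green (292,197), yellow (359,207) and blue (433,208). The look-alikes are turquoise at (260,239) and (302,237), purple at (432,245) and pink at (470,230). The targets are the white-bodied pucks with a coloured cap, since the look-alikes are coloured all over. Next I'll measure the caps and check an enlarged crop.

```bash
cat >h.py <<'E'
from cell import robot
import cv2,numpy as np
HUE={'red':[(0,6),(174,180)],'yellow':[(20,32)],'blue':[(105,122)],'green':[(55,75)]}
APX={'red':(227,209),'yellow':(359,207),'blue':(433,208),'green':(292,197)}
def blob(img,name,px,r=14):
    hsv=cv2.cvtColor(img,cv2.COLOR_BGR2HSV)
    m=sum(cv2.inRange(hsv,(a,130,60),(b,255,255)) for a,b in HUE[name])
    roi=np.zeros_like(m);cv2.circle(roi,px,r,255,-1);m=m&roi
    n,l,st,ce=cv2.connectedComponentsWithStats(m)
    i=1+np.argmax(st[1:,4]);return ce[i],st[i]
def ray(c,px,z):
    d=c['R'].T@np.linalg.solve(c['mtx'],[*px,1]);o=-c['R'].T@c['t']
    return o+d*(z-o[2])/d[2]
E
python3 - <<'E'
from h import *
t=robot.read_camera('top');s=robot.read_camera('scene')
S={'red':(382,172),'yellow':(284,206),'blue':(215,229),'green':(343,191)}
for n in APX:
    for c,p in((t,APX[n]),(s,S[n])):
        ce,st=blob(c['frame'],n,p);print(n,ce.round(1),st,[ray(c,ce,z).round(4)[:2] for z in(.050,.056)])
a=cv2.resize(t['frame'][180:265,200:490],None,fx=2.7,fy=2.7,interpolation=cv2.INTER_CUBIC)
b=cv2.resize(s['frame'][150:260,150:410],None,fx=3,fy=3,interpolation=cv2.INTER_CUBIC)
b=b[:,:783];b=cv2.copyMakeBorder(b,0,0,0,783-b.shape[1],0);a=cv2.resize(a,(783,229))
cv2.imwrite('pics/crop1.png',np.vstack([a,b]))
E
```

```text
red [226.1 208.1] [219 201  15  15 179] [array([0.4913, 0.2841]), array([0.4904, 0.2827])]
red [381.9 171.9] [376 167  13  11 107] [array([0.4947, 0.2818]), array([0.5017, 0.2757])]
yellow [359.5 206.5] [353 199  14  15 168] [array([ 0.5014, -0.1003]), array([ 0.5004, -0.0998])]
yellow [283.8 206.1] [277 200  14  13 148] [array([ 0.506 , -0.0999]), array([ 0.5129, -0.1027])]
blue [434.6 206.7] [427 200  16  15 174] [array([ 0.5039, -0.3183]), array([ 0.503 , -0.3166])]
blue [213.9 229.2] [207 222  15  16 196] [array([ 0.5065, -0.3173]), array([ 0.5134, -0.3183])]
green [291.7 195.7] [285 189  14  14 155] [array([0.5303, 0.0964]), array([0.5292, 0.096 ])]
green [342.6 193.1] [337 188  12  11 118] [array([0.5347, 0.0947]), array([0.5414, 0.0901])]
```

View pics/crop1.png

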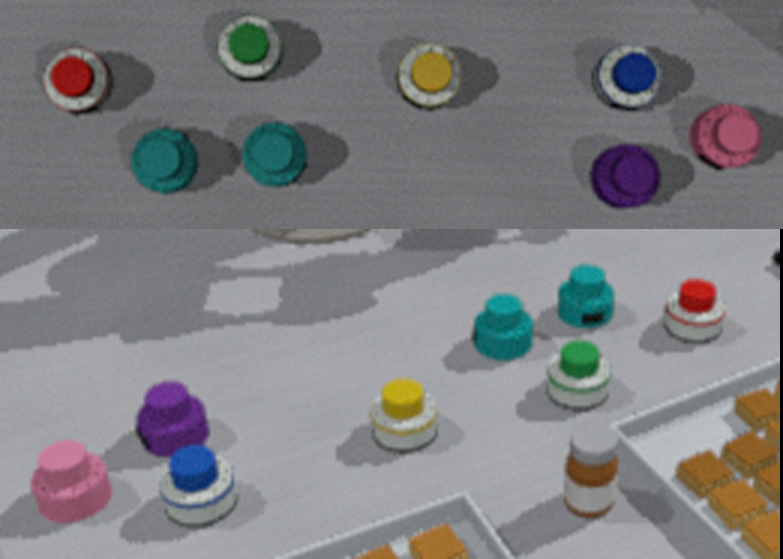

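Red, yellow and blue are the white-bodied pucks with coloured bands, so the crop confirms them. Top and scene views agree within about 5 mm. Targets are red (.491,.283), yellow (.501,-.100) and blue (.504,-.317). First I move above red with the fingers shut.

Emit:
apply_moves --rows '[{"xyz": [-39.4,-11.7,8.5],"turn": 0},{"xyz": [-39.4,-11.7,8.5],"turn": 0},{"xyz": [-39.4,-11.7,8.5],"turn": 0},{"xyz": [-39.4,-11.7,8.5],"turn": 0},{"xyz": [-39.4,-11.7,8.5],"turn": 0},{"xyz": [-39.4,-11.7,8.5],"turn": 0},{"xyz": [-39.4,-11.7,8.5],"turn": 0},{"xyz": [-39.4,-11.7,8.5],"turn": 0},{"xyz": [-39.4,-11.7,8.5],"turn": 0},{"xyz": [-39.4,-11.7,8.5],"turn": 0}]' --gripper 0 --newtons 20

```text
time: 1.45
tool_pos: [0.4921, 0.283, 0.12]
tool_rot: [-3.142, -0.0, 2.863]
contact_force: [0.5, 0.2, -0.4]
opening: 0.0008
```

Emit:
apply_moves --rows '[{"xyz": [0,0,0],"turn": 0},{"xyz": [0,0,0],"turn": 0}]'

```text
time: 1.7
tool_pos: [0.4905, 0.2839, 0.1202]
tool_rot: [-3.141, -0.001, 2.862]
contact_force: [0.1, 0.9, -0.4]
opening: 0.0005
```

```bash
cat >>h.py <<'E'
from scipy.spatial.transform import Rotation as Ro
def togo(p):
    s=robot.observe();R=Ro.from_euler('xyz',s['tool_rot']).as_matrix()
    print('t',round(s['time'],2),'tcp',s['tool_pos'].round(4),'F',s['contact_force'].round(1),'op',round(s['opening'],4),'togo mm',(1000*R.T@(np.array(p)-s['tool_pos'])).round(1))
def wrist(name,z,fn=None):
    s=robot.observe();R=Ro.from_euler('xyz',s['tool_rot']).as_matrix()
    c=robot.read_camera('wrist');T=np.eye(4);T[:3,:3]=R;T[:3,3]=s['tool_pos']
    C=np.linalg.inv(T@c['T_tool_cam']);c['R'],c['t']=C[:3,:3],C[:3,3]
    q=c['R']@s['tool_pos']+c['t'];
    if fn:cv2.imwrite(fn,c['frame'])
    try:
        ce,st=blob(c['frame'],name,(320,200),400);print('wrist',ce.round(1),st,ray(c,ce,z).round(4))
    except Exception as e:print(e)
    print('tip px',(c['mtx']@q/q[2]).round(0)[:2])
E
python3 - <<'E'
from h import *
togo([.491,.283,.07]);wrist('red',.057,'pics/w1.png')
E
```

```text
t 1.7 tcp [0.4905 0.2839 0.1202] F [ 0.1  0.9 -0.4] op 0.0005 togo mm [-0.8 -0.8 50.2]
wrist [321.8 197.4] [ 300  174   45   48 1716] [0.4881 0.2873 0.057 ]
tip px [319. 230.]
```

View pics/w1.png

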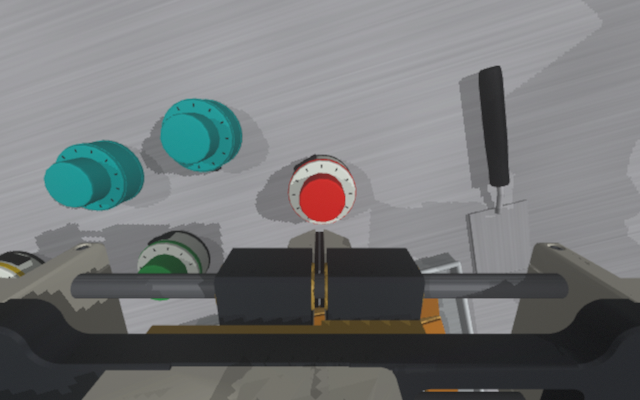

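The wrist view shows the red cap at (322,197), unoccluded and just below the finger tip. It puts the cap at (.488,.287), 4 mm from the top-view estimate. The current TCP lies between the two, so I press here.

Emit:
apply_moves --rows '[{"xyz": [0.5,-1,18],"turn": 0},{"xyz": [0,0,18],"turn": 0},{"xyz": [0,0,12],"turn": 0},{"xyz": [0,0,6],"turn": 0},{"xyz": [0,0,3],"turn": 0},{"xyz": [0,0,3],"turn": 0},{"xyz": [0,0,3],"turn": 0},{"xyz": [0,0,3],"turn": 0}]'

```text
time: 2.75
tool_pos: [0.4904, 0.283, 0.0544]
tool_rot: [3.141, 0.0, 2.863]
contact_force: [-0.4, -0.6, 0.5]
opening: 0.0007
```

Emit:
apply_moves --rows '[{"xyz": [0,0,3],"turn": 0},{"xyz": [0,0,3],"turn": 0},{"xyz": [0,0,2],"turn": 0},{"xyz": [0,0,2],"turn": 0},{"xyz": [0,0,0],"turn": 0}]'

```text
time: 3.38
tool_pos: [0.4902, 0.283, 0.0443]
tool_rot: [-3.142, -0.0, 2.863]
contact_force: [0.5, -0.3, 0.8]
opening: 0.0008
```

```bash
python3 - <<'E'
from h import *
togo([.49,.284,.044]);wrist('red',.044)
s=robot.read_camera('scene');t=robot.read_camera('top');w=robot.read_camera('wrist')['frame']
print(s['R']@[.49,.284,.05]+s['t'])
a=cv2.resize(s['frame'][120:220,310:440],None,fx=3,fy=3,interpolation=cv2.INTER_CUBIC)
b=cv2.resize(w[130:280,220:420],(400,300))
cv2.imwrite('pics/p2.png',np.hstack([a,b]))
E
```

```text
t 3.38 tcp [0.4902 0.283  0.0443] F [ 0.5 -0.3  0.8] op 0.0008 togo mm [0.5 0.9 0.3]
wrist [325.7 218.5] [ 293  197   64   51 1861] [0.4835 0.2898 0.044 ]
tip px [319. 230.]
[ 0.20776188 -0.11147241  1.28186598]
```

View pics/p2.png

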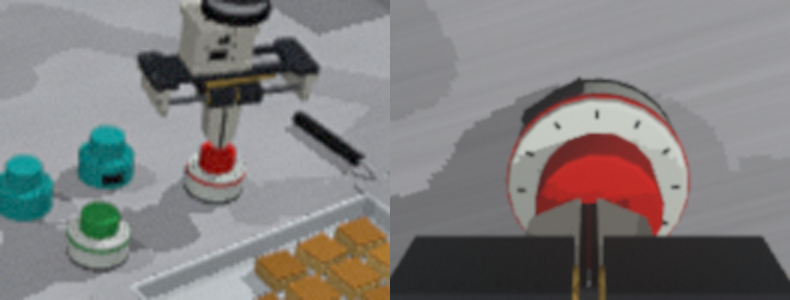

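The force reads near zero while the tip sits at the cap's centre, so I'm lifting off to check the cap height.

Emit:
apply_moves --rows '[{"xyz": [0,0,-4],"turn": 0},{"xyz": [0,0,-12],"turn": 0},{"xyz": [0,0,-30],"turn": 0},{"xyz": [0,0,-30],"turn": 0},{"xyz": [0,0,0],"turn": 0}]'

```text
time: 4.2
tool_pos: [0.492, 0.2838, 0.1237]
tool_rot: [3.138, 0.005, 2.863]
contact_force: [-0.0, -0.4, -0.4]
opening: 0.0007
```

```bash
python3 - <<'E'
from h import *
togo([.49,.284,.044]);wrist('red',.044)
s=robot.read_camera('scene');t=robot.read_camera('top');w=robot.read_camera('wrist')['frame']
for n,p in(('red',(382,172)),('green',(343,191))):print(n,blob(s['frame'],n,p),blob(t['frame'],n,APX[n]))
a=cv2.resize(s['frame'][120:220,310:440],None,fx=3,fy=3,interpolation=cv2.INTER_CUBIC)
b=cv2.resize(w[100:250,220:420],(400,300))
cv2.imwrite('pics/p3.png',np.hstack([a,b]))
E
```

```text
t 4.2 tcp [0.492  0.2838 0.1237] F [-0.  -0.4 -0.4] op 0.0007 togo mm [ 2.4 -0.6 79.7]
wrist [321.1 194.3] [ 299  171   45   47 1687] [0.492  0.2862 0.044 ]
tip px [319. 230.]Traceback (most recent call last):
  File "<stdin>", line 4, in <module>
  File "h.py", line 10, in blob
    i=1+np.argmax(st[1:,4]);return ce[i],st[i]
        ~~~~~~~~~^^^^^^^^^^
    return _wrapfunc(a, 'argmax', axis=axis, out=out, **kwds)
    return bound(*args, **kwds)
ValueError: attempt to get argmax of an empty sequence
```

```bash
python3 - <<'E'
from h import *
s=robot.read_camera('scene');w=robot.read_camera('wrist');print(w['mtx'][0,0],w['T_tool_cam'].round(3))
w=w['frame']
s0=cv2.imread('pics/scene0.png')
for f in(s0,s['frame']):
  for n,p in(('red',(382,172)),('green',(343,191))):
    print(n,*blob(f,n,p))
a=[cv2.resize(f[145:205,345:415],(400,343),interpolation=cv2.INTER_CUBIC) for f in(s0,s['frame'])]
cv2.imwrite('pics/p3.png',np.hstack(a))
E
```

```text
277.80048947358046 [[ 0.    -0.952 -0.306  0.082]
 [ 1.    -0.     0.    -0.   ]
 [-0.    -0.306  0.952 -0.179]
 [ 0.     0.     0.     1.   ]]
red [381.8        171.99047619] [376 167  12  11 105]
green [342.62393162 193.05128205] [337 188  12  11 117]
red [381.82692308 171.94230769] [376 167  12  11 104]
green [342.54700855 193.11111111] [337 188  12  11 117]
```

View pics/p3.png

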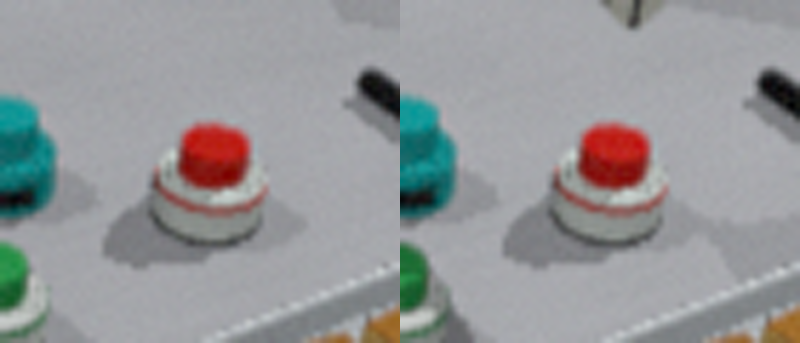

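The red cap has not moved, so the tips never reached it. The cap's apparent size in the wrist view puts its top at a reported z of about .041–.044. The reported heights therefore seem about 14 mm too low, so I'll descend by force instead. The y shift comes from the wrist view.

Emit:
apply_moves --rows '[{"xyz": [-0.5,2,25],"turn": 0},{"xyz": [0,0,25],"turn": 0},{"xyz": [0,0,20],"turn": 0},{"xyz": [0,0,6],"turn": 0},{"xyz": [0,0,2],"turn": 0},{"xyz": [0,0,2],"turn": 0}]'

```text
time: 5.25
tool_pos: [0.4918, 0.285, 0.041]
tool_rot: [3.141, 0.001, 2.863]
contact_force: [-0.7, 0.5, -0.8]
opening: 0.0004
```

Emit:
apply_moves --rows '[{"xyz": [0,0,2],"turn": 0},{"xyz": [0,0,0],"turn": 0}]'

```text
time: 5.5
tool_pos: [0.4915, 0.2849, 0.0387]
tool_rot: [3.141, 0.0, 2.863]
contact_force: [0.7, -0.2, -0.3]
opening: 0.0005
```

```bash
python3 - <<'E'
from h import *
for i in range(3):
    s=robot.read_camera('scene');togo([.49,.284,.044]);print(robot.observe()['joint_efforts'].round(2),robot.observe()['torque'].round(2))
print(*blob(s['frame'],'red',(382,172)))
E
```

```text
t 5.55 tcp [0.4915 0.2849 0.0387] F [0.2 0.3 0.9] op 0.0005 togo mm [ 1.2 -1.2 -5.3]
[-0.000e+00 -5.063e+01 -1.932e+01  2.000e-02  8.000e-02  0.000e+00] [-0.   -0.01  0.01]
t 5.6 tcp [0.4914 0.2849 0.0387] F [-0.1 -0.2 -0.4] op 0.0005 togo mm [ 1.1 -1.2 -5.3]
[ 0.000e+00 -5.066e+01 -1.933e+01  2.000e-02  9.000e-02 -0.000e+00] [0.01 0.03 0.05]
t 5.65 tcp [0.4914 0.2849 0.0387] F [-0.7  0.  -0.3] op 0.0004 togo mm [ 1.1 -1.2 -5.3]
[ 0.000e+00 -5.069e+01 -1.934e+01  2.000e-02  9.000e-02  0.000e+00] [ 0.02 -0.05  0.02]
[381.63953488 172.91860465] [376 168  12  10  86]
```

Emit:
apply_moves --rows '[{"xyz": [0,0,1],"turn": 0},{"xyz": [0,0,1],"turn": 0},{"xyz": [0,0,1],"turn": 0}]'

```text
time: 6.02
tool_pos: [0.4914, 0.2848, 0.0354]
tool_rot: [3.141, 0.0, 2.863]
contact_force: [0.5, -0.2, 3.8]
opening: 0.0006
```

Emit:
apply_moves --rows '[{"xyz": [0,0,1],"turn": 0},{"xyz": [0,0,1],"turn": 0}]'

```text
time: 6.28
tool_pos: [0.4914, 0.2849, 0.0337]
tool_rot: [3.141, 0.0, 2.863]
contact_force: [-0.7, -0.8, 3.7]
opening: 0.0004
```

Emit:
apply_moves --rows '[{"xyz": [0,0,1],"turn": 0},{"xyz": [0,0,1],"turn": 0}]'

```text
time: 6.52
tool_pos: [0.4914, 0.2848, 0.0315]
tool_rot: [3.141, 0.0, 2.863]
contact_force: [-1.5, -0.3, 4.2]
opening: 0.0001
```

```bash
python3 - <<'E'
from h import *
s=robot.read_camera('scene');w=robot.read_camera('wrist')['frame'];togo([.49,.284,.044])
print(*blob(s['frame'],'red',(382,172)))
a=cv2.resize(s['frame'][145:205,345:415],(400,343),interpolation=cv2.INTER_CUBIC)
b=cv2.resize(w[130:280,220:400],(400,343))
cv2.imwrite('pics/p4.png',np.hstack([a,b]))
E
```

```text
t 6.62 tcp [0.4914 0.2849 0.0314] F [-1.7 -0.4  4.2] op 0.0005 togo mm [  1.1  -1.2 -12.6]
[381.46268657 173.65671642] [377 169  11   9  67]
```

View pics/p4.png

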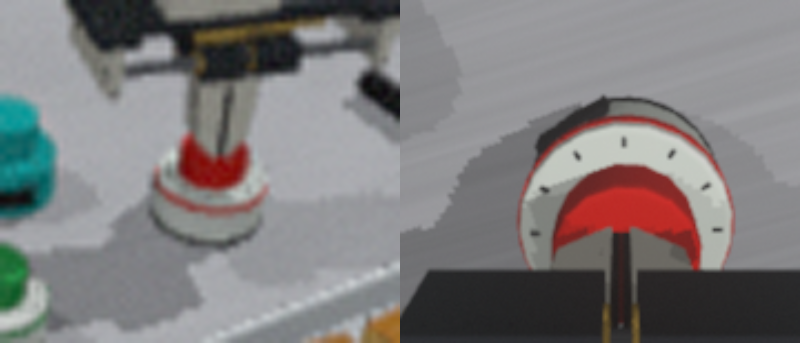

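Contact began at a reported z of about .037 with a 4 N force, so the offset is about 20 mm. The images show the tips centred on the cap and the cap starting to sink. I'll press about 9 mm further.

Emit:
apply_moves --rows '[{"xyz": [0,0,1.5],"turn": 0},{"xyz": [0,0,1.5],"turn": 0},{"xyz": [0,0,1.5],"turn": 0}]'

```text
time: 7.0
tool_pos: [0.4914, 0.2848, 0.0269]
tool_rot: [3.141, 0.0, 2.863]
contact_force: [-0.1, -0.6, 5.4]
opening: 0.0007
```

Emit:
apply_moves --rows '[{"xyz": [0,0,1.5],"turn": 0},{"xyz": [0,0,1.5],"turn": 0},{"xyz": [0,0,1.5],"turn": 0}]'

```text
time: 7.38
tool_pos: [0.4914, 0.2848, 0.0225]
tool_rot: [3.141, 0.0, 2.863]
contact_force: [-1.2, -1.1, 5.7]
opening: 0.0006
```

Emit:
apply_moves --rows '[{"xyz": [0,0,-5],"turn": 0},{"xyz": [0,0,-15],"turn": 0},{"xyz": [0,0,-35],"turn": 0},{"xyz": [0,0,-40],"turn": 0},{"xyz": [0,0,0],"turn": 0}]'

```text
time: 8.0
tool_pos: [0.4935, 0.2858, 0.1216]
tool_rot: [3.137, 0.006, 2.863]
contact_force: [0.3, -1.2, 0.1]
opening: 0.0006
```

```bash
python3 - <<'E'
from h import *
s=robot.read_camera('scene');togo([.501,-.1,.044]);wrist('red',.044)
print(*blob(s['frame'],'red',(382,172)))
a=cv2.resize(s['frame'][145:205,345:415],(400,343),interpolation=cv2.INTER_CUBIC)
cv2.imwrite('pics/p5.png',a)
E
```

```text
t 8.05 tcp [0.4922 0.2852 0.1194] F [ 0.3  0.4 -0. ] op 0.0001 togo mm [-114.2 -368.1   74.9]
wrist [319.6 193.1] [ 298  172   44   43 1481] [0.4893 0.2869 0.044 ]
tip px [319. 230.]
[381.50684932 173.52054795] [376 170  12   8  73]
```

View pics/p5.png

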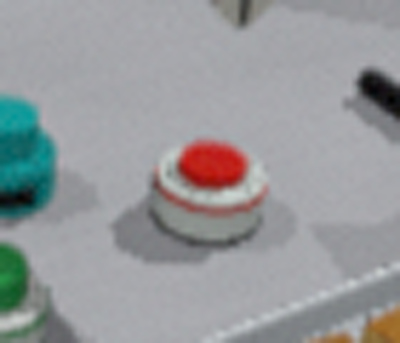

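Red is down by about 14 mm and its base has not moved. Next is yellow.

Emit:
apply_moves --rows '[{"xyz": [-11.4,-36.8,0],"turn": 0},{"xyz": [-11.4,-36.8,0],"turn": 0},{"xyz": [-11.4,-36.8,0],"turn": 0},{"xyz": [-11.4,-36.8,0],"turn": 0},{"xyz": [-11.4,-36.8,0],"turn": 0},{"xyz": [-11.4,-36.8,0],"turn": 0},{"xyz": [-11.4,-36.8,0],"turn": 0},{"xyz": [-11.4,-36.8,0],"turn": 0},{"xyz": [-11.4,-36.8,0],"turn": 0},{"xyz": [-11.4,-36.8,0],"turn": 0}]'

```text
time: 9.35
tool_pos: [0.4987, -0.1013, 0.1162]
tool_rot: [3.141, -0.003, 2.863]
contact_force: [1.4, -0.4, -0.5]
opening: 0.0006
```

Emit:
apply_moves --rows '[{"xyz": [0,0,0],"turn": 0},{"xyz": [0,0,0],"turn": 0},{"xyz": [0,0,0],"turn": 0}]'

```text
time: 9.72
tool_pos: [0.4994, -0.0992, 0.117]
tool_rot: [3.141, -0.001, 2.864]
contact_force: [0.1, -0.4, 0.4]
opening: 0.0004
```

```bash
python3 - <<'E'
from h import *
togo([.501,-.1,.044]);wrist('yellow',.037)
E
```

```text
t 9.72 tcp [ 0.4994 -0.0992  0.117 ] F [ 0.1 -0.4  0.4] op 0.0004 togo mm [-1.9 -0.3 73. ]
wrist [333.6 327.5] [ 213  320  212   13 1910] [ 0.6581 -0.1268  0.037 ]
tip px [319. 230.]
```

```bash
sed -i "s/(320,200),400)/(320,190),45)/" h.py; python3 - <<'E'
from h import *
wrist('yellow',.037)
E
```

```text
wrist [321.1 200.4] [ 298  176   47   49 1762] [ 0.5052 -0.0987  0.037 ]
tip px [319. 230.]
```

Wrist puts yellow at (.505,-.099) and top at (.501,-.100), so I press at (.502,-.099).

Emit:
apply_moves --rows '[{"xyz": [-2.5,0.5,25],"turn": 0},{"xyz": [0,0,25],"turn": 0},{"xyz": [0,0,18],"turn": 0},{"xyz": [0,0,8],"turn": 0},{"xyz": [0,0,2],"turn": 0},{"xyz": [0,0,1.5],"turn": 0},{"xyz": [0,0,1.5],"turn": 0},{"xyz": [0,0,1.5],"turn": 0}]'

```text
time: 10.82
tool_pos: [0.5025, -0.1007, 0.0353]
tool_rot: [3.142, 0.001, 2.863]
contact_force: [-0.5, 0.6, 3.9]
opening: 0.0006
```

Emit:
apply_moves --rows '[{"xyz": [0,0,1.5],"turn": 0},{"xyz": [0,0,1.5],"turn": 0},{"xyz": [0,0,1.5],"turn": 0}]'

```text
time: 11.2
tool_pos: [0.5025, -0.1007, 0.0306]
tool_rot: [3.142, 0.001, 2.863]
contact_force: [-0.3, -0.1, 4.8]
opening: 0.0004
```

Emit:
apply_moves --rows '[{"xyz": [0,0,1.5],"turn": 0},{"xyz": [0,0,1.5],"turn": 0},{"xyz": [0,0,1.5],"turn": 0}]'

```text
time: 11.58
tool_pos: [0.5025, -0.1007, 0.026]
tool_rot: [3.142, 0.001, 2.863]
contact_force: [0.5, 0.1, 6.4]
opening: 0.0004
```

Forces match the given spring. I'll press 3 mm more, lift, and go to blue.

Emit:
apply_moves --rows '[{"xyz": [0,0,1.5],"turn": 0},{"xyz": [0,0,1.5],"turn": 0},{"xyz": [0,0,-5],"turn": 0},{"xyz": [0,0,-15],"turn": 0},{"xyz": [0,0,-35],"turn": 0},{"xyz": [0,0,-40],"turn": 0},{"xyz": [0,0,0],"turn": 0},{"xyz": [0,0,0],"turn": 0},{"xyz": [0,0,0],"turn": 0}]'

```text
time: 12.7
tool_pos: [0.5014, -0.1003, 0.1169]
tool_rot: [3.141, -0.002, 2.863]
contact_force: [0.3, -0.0, 0.3]
opening: 0.0005
```

```bash
python3 - <<'E'
from h import *
togo([.504,-.317,.117]);wrist('yellow',.024)
s=robot.read_camera('scene')['frame'];s0=cv2.imread('pics/scene0.png')
for f in(s0,s):print(*blob(f,'yellow',(284,206)))
E
```

```text
t 12.7 tcp [ 0.5014 -0.1003  0.1169] F [ 0.3 -0.   0.3] op 0.0005 togo mm [ -62.1 -207.6   -0.3]
wrist [321.4 195.7] [ 300  174   44   44 1513] [ 0.5064 -0.0991  0.024 ]
tip px [319. 230.]
[283.90604027 206.22147651] [278 200  13  14 149]
[283.86538462 207.80769231] [278 203  13  10 104]
```

Yellow is down, with the same image change as red. Now blue.

Emit:
apply_moves --rows '[{"xyz": [-10.4,-34.6,0],"turn": 0},{"xyz": [-10.4,-34.6,0],"turn": 0},{"xyz": [-10.4,-34.6,0],"turn": 0},{"xyz": [-10.4,-34.6,0],"turn": 0},{"xyz": [-10.4,-34.6,0],"turn": 0},{"xyz": [-10.4,-34.6,0],"turn": 0},{"xyz": [0,0,0],"turn": 0},{"xyz": [0,0,0],"turn": 0},{"xyz": [0,0,0],"turn": 0}]'

```text
time: 13.92
tool_pos: [0.5051, -0.3161, 0.1177]
tool_rot: [3.141, -0.001, 2.864]
contact_force: [0.3, -0.1, 0.4]
opening: 0.0004
```

```bash
python3 - <<'E'
from h import *
togo([.505,-.317,.117]);wrist('blue',.037)
E
```

```text
t 13.93 tcp [ 0.5051 -0.3161  0.1177] F [ 0.3 -0.1  0.4] op 0.0004 togo mm [-0.2 -0.9  0.7]
wrist [318.3 197.8] [ 296  174   46   48 1756] [ 0.5076 -0.3175  0.037 ]
tip px [319. 230.]
```

Emit:
apply_moves --rows '[{"xyz": [-0.5,-1,25],"turn": 0},{"xyz": [0,0,25],"turn": 0},{"xyz": [0,0,18],"turn": 0},{"xyz": [0,0,8],"turn": 0},{"xyz": [0,0,2],"turn": 0},{"xyz": [0,0,1.5],"turn": 0},{"xyz": [0,0,1.5],"turn": 0},{"xyz": [0,0,1.5],"turn": 0}]'

```text
time: 14.98
tool_pos: [0.5056, -0.3187, 0.0359]
tool_rot: [-3.141, 0.001, 2.863]
contact_force: [-1.1, 0.6, 3.2]
opening: 0.0006
```

Emit:
apply_moves --rows '[{"xyz": [0,0,1.5],"turn": 0},{"xyz": [0,0,1.5],"turn": 0},{"xyz": [0,0,1.5],"turn": 0}]'

```text
time: 15.35
tool_pos: [0.5055, -0.3186, 0.0311]
tool_rot: [-3.141, 0.001, 2.863]
contact_force: [-1.0, 0.0, 4.3]
opening: 0.0005
```

Emit:
apply_moves --rows '[{"xyz": [0,0,1.5],"turn": 0},{"xyz": [0,0,1.5],"turn": 0},{"xyz": [0,0,1.5],"turn": 0},{"xyz": [0,0,1.5],"turn": 0}]'

```text
time: 15.85
tool_pos: [0.5055, -0.3186, 0.025]
tool_rot: [-3.141, 0.001, 2.863]
contact_force: [0.3, 0.7, 5.0]
opening: 0.0002
```

Emit:
apply_moves --rows '[{"xyz": [0,0,1.5],"turn": 0},{"xyz": [0,0,-5],"turn": 0},{"xyz": [0,0,-15],"turn": 0},{"xyz": [0,0,-35],"turn": 0},{"xyz": [0,0,-40],"turn": 0},{"xyz": [0,0,-40],"turn": 0},{"xyz": [40,0,-20],"turn": 0},{"xyz": [40,0,0],"turn": 0},{"xyz": [0,0,0],"turn": 0},{"xyz": [0,0,0],"turn": 0}]'

```text
time: 17.1
tool_pos: [0.429, -0.2969, 0.1791]
tool_rot: [-3.141, 0.002, 2.863]
contact_force: [-0.3, 0.8, 0.8]
opening: 0.0004
```

```bash
python3 - <<'E'
from h import *
togo([.505,-.317,.117])
s=robot.read_camera('scene')['frame'];t=robot.read_camera('top')['frame']
s0=cv2.imread('pics/scene0.png');t0=cv2.imread('pics/top0.png')
S={'red':(382,172),'yellow':(284,206),'blue':(215,229),'green':(343,191)}
for n in S:
    for f,g in((s0,t0),(s,t)):
        try:print(n,*blob(f,n,S[n]),*blob(g,n,APX[n]))
        except Exception:print(n,'hidden')
cv2.imwrite('pics/end.png',cv2.resize(s[120:300,100:440],None,fx=2.3,fy=2.3,interpolation=cv2.INTER_CUBIC))
E
```

```text
t 17.1 tcp [ 0.429  -0.2969  0.1791] F [-0.3  0.8  0.8] op 0.0004 togo mm [-78.5   1.6  62.3]
red [381.8        171.99047619] [376 167  12  11 105] [226.10227273 208.11363636] [219 201  15  15 176]
red [381.61333333 173.54666667] [376 170  12   8  75] [227.         208.57926829] [220 202  15  14 164]
yellow [283.90604027 206.22147651] [278 200  13  14 149] [359.47619048 206.49404762] [353 199  14  15 168]
yellow [283.87619048 207.76190476] [278 203  13  10 105] [359.2345679  206.90123457] [352 200  15  15 162]
blue [213.88265306 229.15306122] [207 222  15  16 196] [434.65895954 206.69942197] [427 200  16  15 173]
blue [214.40298507 231.19402985] [207 226  15  12 134] [434.3877551  210.79591837] [431 207   9   8  49]
green [342.62393162 193.05128205] [337 188  12  11 117] [291.64473684 195.64473684] [285 189  14  14 152]
green [342.67521368 193.12820513] [337 188  12  12 117] [291.59090909 195.59090909] [285 189  14  14 154]
```

View pics/end.png

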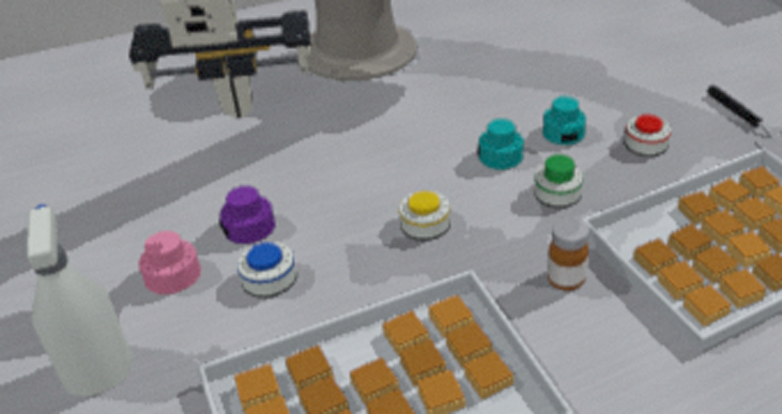

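The final view shows the red, yellow and blue caps down. Green and the look-alikes are still up, the other objects are untouched, and the gripper is well clear at z≈0.18. Handing in.

```bash
python3 -c "
from cell import robot
print(robot.hand_in())"
```

```text
the job is handed in; nothing more can be done
None
```

I pressed the red, yellow and blue timers in that order with the closed fingertips, each down about 13–14 mm of its 20 mm travel. The highest force I read was 6.4 N. I then backed off, clear of everything, and handed in at about 17 s.

**Last checks:** in the before and after scene images, all three caps sit visibly lower and their bases appear unmoved. The green cap's image position is unchanged. The jar, spray bottle, look-alikes and the visible part of the spatula look untouched.

**What disagreed:** my first press on red stopped above the cap without touching it. The fingertips turned out to be about 20 mm higher than the reported tool position. I confirmed this from the images and pressed by force reading after that. Wrist-camera and top-camera cap positions also differed by about 4 mm, well within the cap's size. The final top view of blue was partly hidden by the arm, so its check rests on the scene camera.

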